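Vent the sample incubator: free the clamp nut and hold the sprung lid at its mark

ROBOT

A 6-joint arm with a two-finger parallel gripper is mounted at the origin on a cart in front of the work surface, level with it; the furniture and walls round the work are solid. World frame = base frame: x ahead of the robot, y to its left, z up, the work surface at z = 0. Lengths are in mm, angles in rad, forces in N, time in s.
With the tool pointing down it reaches from about 250 to 725 mm from the base axis. Payload 9.7 kg.
Tool frame: the origin (TCP) lies at the very end of the fingers, on their centre line; the grasp point (between the pads) lies 19 mm behind it; z points along the fingers, y is the line along which they close (so a half turn about z gives the same grasp; the last joint's range is limited). The gripper opens to 85 mm and grips with 20 to 120 N. Pads are 22 mm wide; open, the fingers measure 114 mm over their backs; the gripper's body (76 mm by 85 mm) begins 54 mm behind the grasp point. The pads swing forward as they close: fully open they stand 13 mm farther back than shut.
Start: joints at [-1.195, 0.087, 0.176, 1.66, 0, 1.571], TCP at [201.856, -511.616, 195.984] pointing down, gripper open.
Joint ranges: [-3.13, 3.13], [-0.85, 1.81], [-1.15, 1.24], [-2.2, 2.28], [-1.44, 1.52], [-3.14, 3.14]. Speed limits (rad/s): [2.22, 2.22, 2.57, 3.14, 3.14, 3.14].

INTERFACE

Orientations are given as a unit quaternion [w, x, y, z].
In Python, from rig import * gives the robot as it stands.
- The arm moves only by the tool servo_tool, never from a script. Its argument "steps" is a list of rows, each a list of 5 numbers: the shift along the tool's x, y, z in mm, then the turn about the tool's z in degrees, then the closure, from 0 (fully open) to 1 (shut). In form: [[dx, dy, dz, yaw, gripper], ...]. A call has 1 to 10 rows; each row shifts and turns the commanded pose from where the row before left it, along the tool's axes as they then stand; what a row does not reach is not made up. A row lasts 1/10 s, in which the tool goes at most 50 mm and 8.59 degrees, less where a joint would pass 70% of its speed; a pose out of reach is approached as far as the arm can. A call with a gripper value outside its range is refused whole. The fingers move at their own pace and stop on an object; "squeeze" is the grip in N (left out, the last holds). Time passes only in rows, so rows that do not move let the fingers close. It gives the time, the measured TCP pose, the force, the opening and the grip force at its end, in the units of the state.
- sense(): the state, without advancing time (a new reading comes with each control period).
- get_image(name): name is "side" or "top"; returns a dict with "img" (384x512x3 uint8, red, green, blue), "fovy" (degrees; the focal length in pixels is half the picture's height over the tangent of half this angle, whatever the lens; pixels are square), "cx", "cy" (the principal point, pixels), "k1" (the pictures are not rectified: a ray, as slopes to the right and down, at radius r is drawn at 1 + k1 r^2 times it, then the intrinsics apply), "R" (3x3) and "t" (3): a world point X has camera coordinates R X + t. Camera axes: x right, y down, z forward; pixel columns grow to the right and rows downward; lengths in mm; the calibration is good to about 2 mm. A picture is of the moment at which its call begins. There is no depth.
- hand_in(): hands the job in; it is judged then, once.
Trained networks look in a picture, given as the dict that the camera call returned (one of the last four; its "shot" number tells which), for a name from the list of things; names that differ only in an ending like _2 or _b are one class to them, and where a whole thing is asked for, a point or a joint stands for the part that bears it (a point fixed in the world has none). Each returns a list of dicts, best first, with "p" (0 to 1); they miss things now and then, are a little off and sometimes report something else, mostly with a low value. They report only what shows in the picture. A call takes as long as a camera call. They do not tell look-alikes from the thing itself.
- trace(picture, target): "pixels" (384x512 bool, what is visible of it) and "bbox" ([centre column, centre row, width, height] in pixels, round what is visible of it).
- mark_of(picture, target): "point" ([column, row] in pixels: a listed point, or the origin of a listed thing).
The state is a dict: "t": time; "qpos": joint angles; "joint_velocities": joint speeds; "joint_efforts": joint torques, N m; "eef_pos": TCP position; "tool_rot": TCP orientation; "ft_force": force on the tool from outside, world axes, zero at the start; "wrist_torque": the same for the moment, N m; "finger_gap": finger opening in mm; "gripper_force": force on a finger pad.
Only numpy, scipy, OpenCV 4.12 (cv2) and the standard library are available. Lean on these libraries where they do the work, as an engineer would, in place of code of your own. Each camera call takes 0.05 s, during which the arm holds its last target. There are 200 camera calls.

TASK

Vent the small white sample incubator: turn the red captive wing nut on its right side counter-clockwise until it stops, so that its clamp tongue swings off the lid, then lift the sprung lid by its front bar until the lid's white pointer stands within the green band on the quadrant. The spring pulls the lid shut, so keep it there and finish while the gripper is still holding the lid steady; do not shift the green band, and leave the bottle, the beaker and the petri dish undisturbed.

Things in the scene. Friction and masses are not known exactly. Their poses are not given: they have to be found in the camera images.
- incubator: white bench incubator, fixed; housing 140 (x, front to back) x 180 (y) mm, 85 high. Origin on the worktop: front wall at x = -70 mm, back +70, right side y = -100, left +80; x axis points from front to back, y to the left, z up; yaw -0.45 to 0. At y = 81 to 97 mm a dark quadrant rim (radius 112 mm about the hinge axis) rises to 200 mm above the worktop
- lid: grey-framed clear lid, 134 x 124 x 10 mm, hinged at its back edge; origin on the hinge axis, 91 mm above the worktop. Shut, its axes are the incubator's; it opens by turning about its own +y axis (front edge up, x axis dipping), at most 1.2 rad. A spring pulls it shut: 4 to 10 N at the bar hold it; it falls shut when let go. Front bar and white pointer move with it
- lid_bar (a point): middle of the lid's front bar: round steel bar 12 mm thick, parallel to the hinge, on two 10 mm arms whose axes are 90 mm apart; 180 mm from the hinge axis and level with it when shut (91 mm above the worktop). 39 mm are free between bar and housing front, and all is free below it. The bar may turn between gripper pads
- lid_hinge (a point): point of the hinge axis straight behind the middle of the bar; it does not move
- lid_pointer (a point): white pointer tab of the lid, 18 x 36 x 3 mm, its middle 127 mm from the hinge axis, reaching over the quadrant rim
- mark_band (a point): middle of the green band on the quadrant rim, at the place where the pointer lies when it is central in the band (127 mm from the hinge axis). The band is 15 mm long along the rim, that is 0.065 rad either way. Its x axis is parallel to the lid's when the lid stands exactly at the mark
- mark (a joint): where the green band is set: the angle (rad) to which the lid must be opened, 0 = shut; between 0.45 and 0.85. Stiff; leave it
- wing_nut (a joint): turn of the wing nut in rad about the vertical, growing counter-clockwise seen from above. At 0 its wings and its clamp tongue lie along the incubator's y axis, the tongue pointing left over the lid's right edge and blocking the lid. The tongue is clear of the lid from 1.1 on; the stop is at 1.45. Light friction (0.06 N m), stays where it is left
- wing_grip (a point): on the nut's vertical axis at the height to grip, 129 mm above the worktop: red wing 10 mm thick, 44 mm long, its top 10 mm above and its foot 25 mm below this point. The steel clamp tongue below it (12 mm wide, reaching 40 mm from the axis, top 102.5 mm above the worktop) turns with it
- bottle: lab bottle with blue cap, diameter 56, height 107 mm, loose; origin under its centre
- beaker: small clear beaker, diameter 48, height 57 mm, loose; origin under its centre
- petri_dish: petri dish, diameter 60, height 15 mm, loose; origin under its centre
Not all that is in view belongs to the job. Of the things that look like the petri_dish, the larger one is meant.

How it is judged (in metres and radians):
On the way, in this order (a step that is already met when the one before it is completed fails the run):
1. the wing nut is turned open (its tongue is off the lid) (value of joint wing_nut above 1.1 rad), for 0.2 s.
2. the gripper holds the lid with its pointer in the green band for a second (angle between the x axis of lid and the x axis of mark_band, either way round below 0.065 rad and contact force between the fingers and lid above 1.5 N), for 1 s.
At the end, for the whole second after the job is handed in: the lid stands within 0.065 rad of the mark (pointer in the green band), at rest, carried by the gripper's fingers (more than 1.5 N) and by none of the loose things; the wing nut is still turned open (more than 1.1 rad) (all of step 2 and angular speed of lid below 0.1 rad/s and value of joint wing_nut above 1.1 rad and contact force between lid and bottle below 0.2 N and contact force between lid and beaker below 0.2 N and contact force between lid and petri_dish below 0.2 N); the arm keeps its last pose, push and grip.
It fails at once if the bottle is pushed or tipped (moved over 30 mm or tilted over 0.3 rad) (distance of bottle from where it was at the start of the episode above 0.03 m or angle between bottle's own z axis and vertical above 0.3 rad).
It fails at once if the beaker is pushed or tipped (moved over 30 mm or tilted over 0.3 rad) (distance of beaker from where it was at the start of the episode above 0.03 m or angle between beaker's own z axis and vertical above 0.3 rad).
It fails at once if the petri dish is pushed or tipped (moved over 30 mm or tilted over 0.3 rad) (distance of petri_dish from where it was at the start of the episode above 0.03 m or angle between petri_dish's own z axis and vertical above 0.3 rad).
It fails at once if the green band is shifted (over 8 mm) (distance of mark_band from where it was at the start of the episode above 0.008 m).
It also fails if it takes over 48 s, if anything falls off the work surface, if the arm or the gripper's body presses on something with over 40 N, if the wrist force passes 120 N, or if a joint passes its speed limit or range.

## Working session

There is one attempt and no reset: what is moved stays moved. The work goes in short steps, Python scripts to look and compute and a tool call to move; the robot and the scene stay as the last step left them, time stands still between calls to the robot, and variables do not carry over. Pictures are saved under pics/ and viewed, at most 10 in all, crops included, and the job is handed in when it is done.

Besides the shell and the picture viewer there is one more tool, called after "Emit:" as name(argument=value, ...) on one line, values as JSON. servo_tool: Moves the arm, as the interface text tells. Its arguments: {"type":"object","properties":{"steps":{"type":"array","items":{"type":"array","items":{"type":"number"}}},"squeeze":{"type":"number"}},"required":["steps"]}

```bash
mkdir -p pics
cat > h.py <<'E'
from rig import *
import numpy as np, cv2
def ray(p,uv):
    f=p["img"].shape[0]/2/np.tan(np.radians(p["fovy"])/2)
    d=(np.array(uv,float)-[p["cx"],p["cy"]])/f; s=d.copy()
    for _ in range(30): s=d/(1+p["k1"]*(s@s))
    R=np.array(p["R"]);t=np.array(p["t"])
    v=R.T@np.array([s[0],s[1],1.]); return -R.T@t, v/np.linalg.norm(v)
def onz(p,uv,z):
    c,v=ray(p,uv); return c+v*(z-c[2])/v[2]
def proj(p,X):
    f=p["img"].shape[0]/2/np.tan(np.radians(p["fovy"])/2)
    c=np.array(p["R"])@X+np.array(p["t"]); s=c[:2]/c[2]
    return s*(1+p["k1"]*(s@s))*f+[p["cx"],p["cy"]]
def tri(a,ua,b,ub):
    A=np.zeros((3,3));B=np.zeros(3)
    rs=[ray(a,ua),ray(b,ub)]
    for c,v in rs:
        M=np.eye(3)-np.outer(v,v);A+=M;B+=M@c
    X=np.linalg.solve(A,B)
    return X,max(np.linalg.norm((np.eye(3)-np.outer(v,v))@(X-c)) for c,v in rs)
E
python3 - <<'E'
from h import *
ps={n:get_image(n) for n in("top","side")}
for n,p in ps.items():
    cv2.imwrite(f"pics/{n}0.png",cv2.cvtColor(p["img"],cv2.COLOR_RGB2BGR))
    print(n,"cam",ray(p,[256,192])[0].round(0))
for t in["incubator","lid","lid_bar","lid_hinge","lid_pointer","mark_band","wing_grip","bottle","beaker","petri_dish"]:
    m={}
    for n,p in ps.items():
        r=mark_of(p,t); print(t,n,[(np.round(q["point"],1).tolist(),round(q["p"],2)) for q in r[:3]])
        if r:m[n]=r[0]["point"]
    if len(m)==2: X,e=tri(ps["top"],m["top"],ps["side"],m["side"]); print("   ->",X.round(1),round(e,1))
E
```

```text
top cam [ 325. -202. 1145.]
side cam [   -0. -1013.   772.]
incubator top [([262.2, 186.6], 0.67), ([219.5, 185.5], 0.47)]
incubator side [([269.3, 216.8], 0.76)]
   -> [ 534.9 -186.4   -6.6] 5.9
lid top [([274.3, 154.8], 0.83), ([218.1, 187.7], 0.75)]
lid side [([287.8, 192.1], 0.82)]
   -> [ 588.7 -213.    86.5] 2.9
lid_bar top [([238.8, 219.1], 0.98)]
lid_bar side [([227.4, 190.8], 0.62)]
   -> [ 431.2 -129.3   91.7] 2.9
lid_hinge top [([270.3, 151.2], 0.81)]
lid_hinge side [([289.1, 189.3], 0.65)]
   -> [ 598.4 -203.7   87.6] 1.9
lid_pointer top [([220.0, 187.7], 0.88), ([217.6, 168.8], 0.25)]
lid_pointer side [([245.6, 176.8], 0.77)]
   -> [511.1 -85.   90.4] 1.9
mark_band top [([220.8, 170.5], 0.44)]
mark_band side []
wing_grip top [([289.0, 196.8], 0.66)]
wing_grip side [([261.4, 200.3], 0.69), ([290.0, 192.0], 0.46)]
   -> [ 479.5 -246.1  115.8] 4.7
bottle top [([154.9, 217.2], 0.92)]
bottle side [([289.7, 189.9], 0.33)]
   -> [559.   -7.6  11.3] 149.2
beaker top [([379.7, 194.4], 0.86)]
beaker side [([322.1, 287.7], 0.77), ([243.2, 173.8], 0.73)]
   -> [ 512.7 -492.1  -17.5] 1.5
petri_dish top [([227.4, 248.9], 0.87), ([260.7, 250.2], 0.64)]
petri_dish side []
```

```bash
python3 -c "
import cv2,numpy as np
a=cv2.imread('pics/top0.png');b=cv2.imread('pics/side0.png')
cv2.imwrite('pics/both.png',cv2.resize(np.vstack([a,b]),None,fx=.78,fy=.78,interpolation=cv2.INTER_AREA))"
```

```text
(no output)
```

View pics/top0.png

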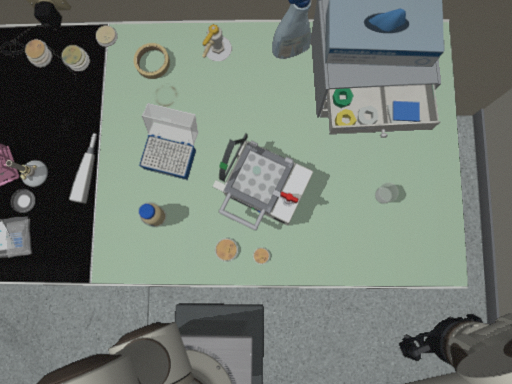

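View pics/side0.png

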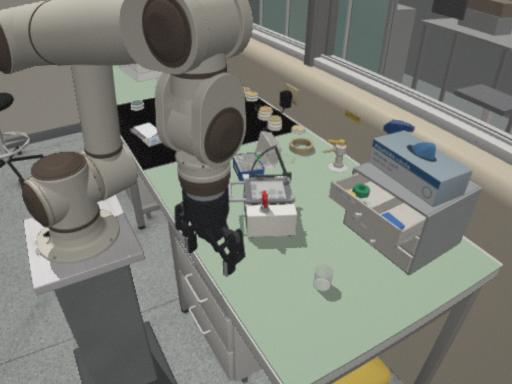

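Top view: the incubator is at (262,187) with the red nut at about (289,197), the front bar at about (239,219) and the green band at about (221,168). There are two petri-like dishes, at (227,249) and (262,255). The left one looks larger, so it fits the description. Next I'll fit the pose and check an enlarged crop.

```bash
cat > fit.py <<'E'
from h import *
from scipy.optimize import least_squares
def Rz(a): return np.array([[np.cos(a),-np.sin(a),0],[np.sin(a),np.cos(a),0],[0,0,1.]])
if __name__=="__main__":
    ps={n:get_image(n) for n in("top","side")}
    obs=[]
    # x,y,yaw,lidy, wingx,wingy, 
    mod={"incubator":lambda q:[0,0,0],"lid_bar":lambda q:[-110,q[3],91],"lid_hinge":lambda q:[70,q[3],91],
     "lid_pointer":lambda q:[-57,89,91],"wing_grip":lambda q:[q[4],q[5],129]}
    for t in mod:
        for n,p in ps.items():
            r=mark_of(p,t)
            if r: obs.append((t,p,np.array(r[0]["point"]),n))
    w=lambda q,L:np.array([q[0],q[1],0])+Rz(q[2])@np.array(L,float)
    f=lambda q:np.concatenate([proj(p,w(q,mod[t](q)))-uv for t,p,uv,n in obs])
    s=least_squares(f,[535,-186,-.41,10,0,-80],loss="soft_l1")
    print("q",s.x.round(3).tolist())
    for (t,p,uv,n),e in zip(obs,f(s.x).reshape(-1,2)): print(t,n,uv.round(1),e.round(1))
    for t in("lid_bar","lid_hinge","wing_grip"): print(t,w(s.x,mod[t](s.x)).round(1))
    top=ps["top"]
    for t,z in(("petri_dish",8),("bottle",100),("beaker",57)):
        for r in trace(top,t)[:2]: print(t,np.round(r["bbox"],1),round(r["p"],2),onz(top,r["bbox"][:2],z).round(0))
    for n in ps:
      for r in trace(ps[n],"wing_grip")[:1]:
        print("nut",n,np.round(r["bbox"],1),r["p"])
    im=cv2.cvtColor(top["img"],cv2.COLOR_RGB2BGR)
    # red nut & green band by colour
    hsv=cv2.cvtColor(im,cv2.COLOR_BGR2HSV)
    red=((hsv[...,0]<6)|(hsv[...,0]>174))&(hsv[...,1]>170)&(hsv[...,2]>90)
    ys,xs=np.nonzero(red[180:215,270:310]);c=np.array([xs.mean()+270,ys.mean()+180]);print("red",c,len(xs),onz(top,c,137).round(1))
    A=np.c_[xs,ys]-np.c_[xs,ys].mean(0);v=np.linalg.svd(A,full_matrices=False)[2][0]
    print("nut dir world yaw",np.arctan2(-v[0],-v[1]))
    g=cv2.resize(im[130:270,195:345],(800,747),interpolation=cv2.INTER_CUBIC)[:600]
    cv2.imwrite("pics/c1.png",cv2.resize(im[132:270,190:320],(565,600),interpolation=cv2.INTER_CUBIC))
E
python3 fit.py
```

```text
q [532.918, -184.106, -0.442, 9.615, -18.141, -83.021]
incubator top [261.7 186.2] [ 0.6 -1.3]
incubator side [268.5 213.6] [-1.9  1.6]
lid_bar top [237.8 217.2] [0.2 0.4]
lid_hinge top [271.2 149.1] [-0.6  1.7]
lid_hinge side [288.9 189.2] [ 1.8 -0.9]
lid_pointer top [218.2 183.5] [-0.2  0. ]
lid_pointer side [245.8 176.2] [ 0.7 -1. ]
wing_grip top [290.9 196.1] [-0.2  1. ]
wing_grip side [263.1 197.4] [ 1.6 -0.5]
lid_bar [ 437.6 -128.4   91. ]
lid_hinge [ 600.3 -205.4   91. ]
wing_grip [ 481.  -251.4  129. ]
petri_dish [227.8 249.8  24.2  23.7] 0.76 [365. -98.   8.]
petri_dish [261.4 256.6  14.6  16.8] 0.52 [ 348. -183.    8.]
bottle [153.1 215.7  31.1  25.7] 0.56 [440.  72. 100.]
beaker [385.6 193.7  26.9  20.6] 0.73 [ 501. -487.   57.]
beaker [223.2 167.    8.5   6.8] 0.6 [568. -87.  57.]
nut top [284.  199.   30.   10.2] 0.7
nut side [262.4 200.1  10.4  16.2] 0.5
red [288.76       196.69333333] 75 [ 480.8 -246.6  137. ]
nut dir world yaw -1.9815253592405155
```

View pics/c1.png

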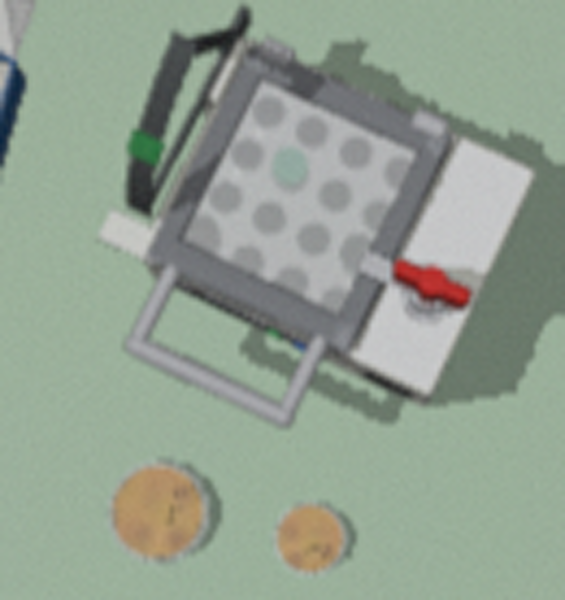

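The crop confirms it: the dish at crop (162,512) is the larger one (about 24 px against 15 px), so it is the one meant. I'll stay away from both. The nut is at crop (431,284), the pointer at (127,232), the band at (145,148) and the bar's middle at (211,381).

```bash
cat > m.py <<'E'
from fit import *
s=sense(); R=cv2.Rodrigues(np.zeros(3))[0]
from scipy.spatial.transform import Rotation as Ro
w=s["tool_rot"];M=Ro.from_quat([w[1],w[2],w[3],w[0]]).as_matrix();print(s["t"],np.round(s["eef_pos"],1),"\n",M.round(3),np.round(s["qpos"],3),s["finger_gap"])
ps={n:get_image(n) for n in("top","side")}
def blob(p,kind,c,r):
    h=cv2.cvtColor(p["img"],cv2.COLOR_RGB2HSV).astype(int)
    m=(((h[...,0]<6)|(h[...,0]>174)) if kind=="r" else ((h[...,0]>50)&(h[...,0]<85)))&(h[...,1]>(150 if kind=='r' else 140))&(h[...,2]>60)
    k=np.zeros(m.shape,bool);k[c[1]-r:c[1]+r,c[0]-r:c[0]+r]=1
    ys,xs=np.nonzero(m&k); return np.array([xs.mean(),ys.mean()]),len(xs)
for k,ct,cs in(("r",(289,197),(263,199)),("g",(223,166),(258,157))):
    a=blob(ps["top"],k,ct,16);b=blob(ps["side"],k,cs,12);print(k,a,b)
    X,e=tri(ps["top"],a[0],ps["side"],b[0]);print(X.round(1),round(e,1))
for yaw in(-.41,-.44):
  H=onz(ps["top"],[238.5,219.2],91)+Rz(yaw)@[180,0,0]
  print("hinge",H.round(1),"band rel",(Rz(yaw).T@(X-H)).round(1))
# corners of the crop picture (bar corners, lid corners)
for u in [(132,345),(290,418),(265,45),(440,130),(160,260),(345,345)]:
    print(u,onz(ps["top"],np.array(u)/4.346+[190,132],96).round(1))
E
python3 m.py
```

```text
1.95 [ 201.9 -511.6  196. ] 
 [[ 0.93   0.367  0.   ]
 [ 0.367 -0.93  -0.   ]
 [ 0.     0.    -1.   ]] [-1.195  0.087  0.176  1.66   0.     1.571] 85.35816454594885
r (array([288.85542169, 196.80722892]), 83) (array([264.47169811, 198.66037736]), 53)
[ 483.  -247.5  120.1] 0.1
g (array([223.125, 165.375]), 24) (array([nan, nan]), 0)
[nan nan nan] nan
hinge [ 598.8 -201.5   91. ] band rel [nan nan nan]
hinge [ 596.6 -206.4   91. ] band rel [nan nan nan]
(132, 345) [451.6 -86.9  96. ]
(290, 418) [ 412.3 -173.1   96. ]
(265, 45) [ 620.  -157.8   96. ]
(440, 130) [ 571.5 -254.8   96. ]
(160, 260) [ 498.4 -101.3   96. ]
(345, 345) [ 452.  -202.7   96. ]m.py:10: RuntimeWarning: Mean of empty slice.
  ys,xs=np.nonzero(m&k); return np.array([xs.mean(),ys.mean()]),len(xs)
  ret = ret.dtype.type(ret / rcount)
```

Emit:
servo_tool(steps=[[35.7, -14.3, 0, 0, 0], [35.7, -14.3, 0, 0, 0], [35.7, -14.3, 0, 0, 0], [35.7, -14.3, 0, 0, 0], [35.7, -14.3, 0, 0, 0], [35.7, -14.3, 0, 0, 0], [35.7, -14.3, 0, 0, 0], [35.7, -14.3, 0, 0, 0], [35.7, -14.3, 0, 0, 0], [35.7, -14.3, 0, 0, 0]])

```text
t: 3.05
eef_pos: [482.5, -246.3, 196.1]
tool_rot: [0.0, 0.982, 0.187, 0.0]
ft_force: [0.2, -1.2, -0.3]
finger_gap: 85.9
gripper_force: 0.0
```

Emit:
servo_tool(steps=[[0, 0, 0, -7.3, 0.2], [0, 0, 0, -7.3, 0.2], [0, 0, 0, -7.3, 0.2], [0, 0, 0, -7.3, 0.2], [0, 0, 0, -7.3, 0.2], [0, 0, 0, -7.3, 0.2], [0, 0, 0, 0, 0.2], [0, 0, 0, 0, 0.2]])

```text
t: 3.85
eef_pos: [481.5, -247.6, 196.0]
tool_rot: [0.0, 0.843, 0.538, 0.0]
ft_force: [-0.2, -0.1, -0.1]
finger_gap: 68.6
gripper_force: 0.0
```

```bash
cat > look.py <<'E'
from fit import *
import sys
from scipy.spatial.transform import Rotation as Ro
def st():
    s=sense();w=s["tool_rot"];M=Ro.from_quat([w[1],w[2],w[3],w[0]]).as_matrix()
    print("t",s["t"],"tcp",np.round(s["eef_pos"],1),"yang",round(np.arctan2(M[1,1],M[0,1]),3),"tilt",M[:,2].round(3),"q",np.round(s["qpos"],3),"gap",round(s["finger_gap"],1),"gf",round(s["gripper_force"],1),"ft",np.round(s["ft_force"],1))
    return s,M
def tolocal(d): s,M=st(); return (M.T@np.array(d,float)).round(1)
def crop(p,name,c,hw,f):
    c=np.array(c,int);x0=max(c[0]-hw,0);y0=max(c[1]-hw,0)
    im=cv2.cvtColor(p["img"],cv2.COLOR_RGB2BGR)[y0:c[1]+hw,x0:c[0]+hw]
    cv2.imwrite("pics/"+name,cv2.resize(im,None,fx=f,fy=f,interpolation=cv2.INTER_CUBIC));print(name,"origin",x0,y0)
E
python3 - <<'E'
from look import *
s,M=st()
a=get_image("top");b=get_image("side")
A=cv2.cvtColor(a["img"],cv2.COLOR_RGB2BGR)[130:240,200:330];B=cv2.cvtColor(b["img"],cv2.COLOR_RGB2BGR)[110:240,200:330]
B=cv2.resize(B,(520,520),interpolation=cv2.INTER_CUBIC)
cv2.imwrite("pics/s2.png",B)
for n,p in(("top",a),("side",b)):
  for t in("wing_grip","mark_band","lid_bar","lid_pointer"):
    print(n,t,[(np.round(q["point"],1).tolist(),round(q["p"],2)) for q in mark_of(p,t)[:2]])
print(proj(b,np.array([482,-247.5,129])))
E
```

```text
t 3.85 tcp [ 481.5 -247.6  196. ] yang -0.434 tilt [ 0. -0. -1.] q [-0.475  0.066  0.154  1.658 -0.     1.53 ] gap 68.6 gf 0.0 ft [-0.2 -0.1 -0.1]
top wing_grip []
top mark_band [([217.1, 169.3], 0.58)]
top lid_bar []
top lid_pointer [([220.7, 185.4], 0.6)]
side wing_grip [([261.2, 198.1], 0.68)]
side mark_band []
side lid_bar [([229.1, 191.6], 0.78), ([288.1, 190.2], 0.41)]
side lid_pointer [([245.0, 175.1], 0.8)]
[264.29172076 196.11889937]
```

View pics/s2.png

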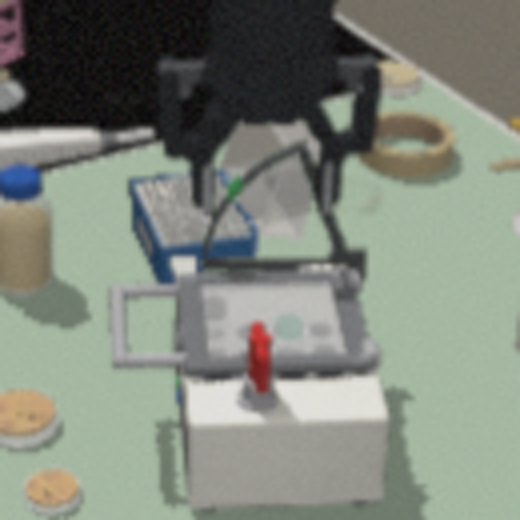

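The side crop shows the fingers straddling the nut: finger tips at crop (205,185) and (328,185), nut at (260,345). The green band is at crop (234,187), which is about (258.5,156.7) in the full picture. Now I'll go down and grip.

Emit:
servo_tool(steps=[[0, 0, 22, 0, 0.2], [0, 0, 22, 0, 0.2], [0, 0, 22, 0, 0.2], [0, 0, 20, 0, 0.2], [0, 0, 0, 0, 0.2], [0, 0, 0, 0, 1], [0, 0, 0, 0, 1], [0, 0, 0, 0, 1], [0, 0, 0, 0, 1], [0, 0, 0, 0, 1]], squeeze=40)

```text
t: 5.35
eef_pos: [481.6, -247.7, 110.4]
tool_rot: [0.0, 0.842, 0.54, 0.0]
ft_force: [-0.1, -0.7, 0.4]
finger_gap: 0.3
gripper_force: 0.0
```

Emit:
servo_tool(steps=[[0, 0, 0, 0, 1], [0, 0, 0, 0, 1], [0, 0, 0, 0, 1]])

```text
t: 5.65
eef_pos: [481.4, -247.6, 110.0]
tool_rot: [-0.0, 0.842, 0.54, -0.0]
ft_force: [-0.1, 0.1, -0.4]
finger_gap: 0.1
gripper_force: 0.0
```

The fingers closed on nothing, so I'll look.

Run:
```python
from look import *
st()
a=get_image("top");b=get_image("side")
f=lambda p,r,c:cv2.resize(cv2.cvtColor(p["img"],cv2.COLOR_RGB2BGR)[r:r+100,c:c+70],(400,571),interpolation=cv2.INTER_CUBIC)
cv2.imwrite("pics/m3.png",np.hstack([f(a,145,260),f(b,130,230)]))
print(proj(b,np.array([481.4,-247.6,110])),proj(a,np.array([481.4,-247.6,110])))
for n,p in(("top",a),("side",b)):
    print(n,[(np.round(q["point"],1).tolist(),round(q["p"],2)) for q in mark_of(p,"wing_grip")[:2]])
```

```text
t 5.65 tcp [ 481.4 -247.6  110. ] yang -0.431 tilt [-0.  0. -1.] q [-0.475  0.051 -0.028  1.492 -0.     1.526] gap 0.1 gf 0.0 ft [-0.1  0.1 -0.4]
[263.9046196  201.81109163] [288.68868033 198.19809278]
top []
side [([261.5, 197.2], 0.58), ([319.9, 286.0], 0.37)]
```

View pics/m3.png

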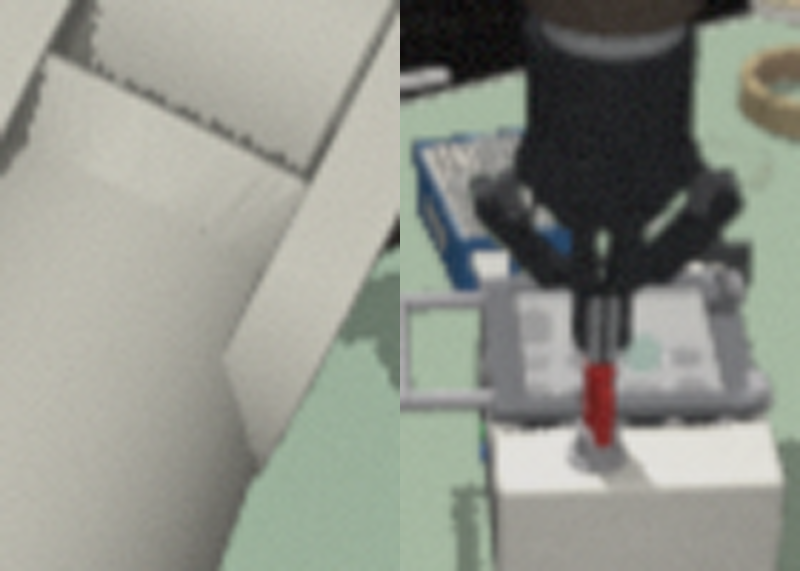

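In the side crop, the fingertips disappear right at the top of the red nut, at about (265,190). The reported TCP projects to (264,202). I'll check arm pose against camera using the start picture.

Run:
```python
from look import *
b=get_image("side");a=get_image("top")
u=np.array([.367,-.93,0])
T=np.array([201.9,-511.6,196])
for d in(0,13,40): print("start side: back",d,[proj(b,T+[0,0,d]+u*k).round(1).tolist() for k in(-50,0,50)], "top",proj(a,T+[0,0,d]).round(1))
u=np.array([np.cos(.432),-np.sin(.432),0]);T=np.array([481.5,-247.6,196])
print("above side:",[[proj(b,T+[0,0,d]+u*k).round(1).tolist() for k in(-41,41)] for d in (0,9,40)])
im=cv2.imread("pics/side0.png")[190:290,160:270]
cv2.imwrite("pics/c4.png",cv2.resize(im,None,fx=5,fy=5,interpolation=cv2.INTER_CUBIC))
print(b["fovy"],b["cx"],b["cy"],b["k1"],np.array(b["R"]).round(3).tolist(),np.round(b["t"],1))
```

```text
start side: back 0 [[192.1, 266.7], [210.5, 278.8], [230.2, 291.7]] top [420.2 327.4]
start side: back 13 [[191.6, 261.9], [210.2, 274.1], [230.1, 286.9]] top [422.3 328.2]
start side: back 40 [[190.5, 251.8], [209.5, 263.9], [229.8, 276.7]] top [427.  330.1]
above side: [[[249.4, 176.0], [280.4, 175.0]], [[249.5, 173.1], [280.5, 172.1]], [[249.6, 162.9], [281.2, 162.0]]]
50.57632058228814 252.29751634416476 192.83731681495314 -0.13125336630362622 [[0.87, -0.493, 0.015], [-0.273, -0.505, -0.819], [0.411, 0.708, -0.574]] [-510.5  121.  1160.3]
```

View pics/c4.png

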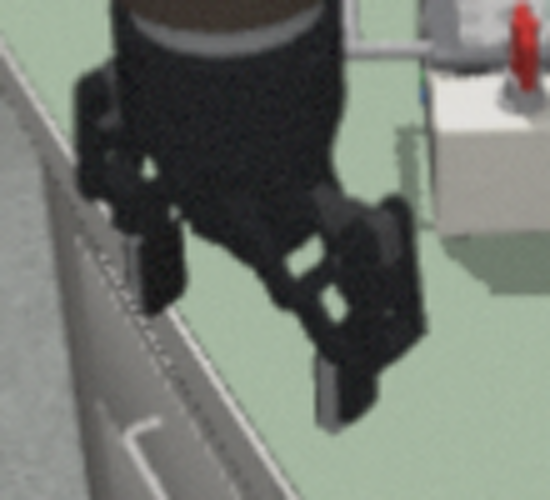

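The start view shows both tips at about (190,252) and (227,276). That is where a tool about 35–40 mm higher than reported would be, so the fingers end above the reported TCP and closed just over the nut. I'll open, go down carefully and feel for the nut.

Emit:
servo_tool(steps=[[0, 0, 0, 0, 0.5], [0, 0, 0, 0, 0.5], [0, 0, 0, 0, 0.5], [0, 0, 0, 0, 0.5], [0, 0, 5, 0, 0.5], [0, 0, 5, 0, 0.5], [0, 0, 5, 0, 0.5], [0, 0, 0, 0, 0.5]])

```text
t: 6.75
eef_pos: [481.0, -247.3, 93.9]
tool_rot: [-0.001, 0.842, 0.54, -0.0]
ft_force: [-0.5, -0.0, 1.3]
finger_gap: 42.4
gripper_force: 0.0
```

Emit:
servo_tool(steps=[[0, 0, 0, 0, 1], [0, 0, 0, 0, 1], [0, 0, 0, 0, 1], [0, 0, 0, 0, 1], [0, 0, 0, 0, 1], [0, 0, 0, 0, 1]], squeeze=30)

```text
t: 7.35
eef_pos: [481.8, -247.7, 95.3]
tool_rot: [0.0, 0.842, 0.54, 0.0]
ft_force: [2.3, -1.5, 1.0]
finger_gap: 14.1
gripper_force: 29.4
```

Run:
```python
from look import *
st()
b=get_image("side");a=get_image("top")
t0=cv2.imread("pics/top0.png")[300:365,385:495]
f=lambda p,r,c:cv2.resize(cv2.cvtColor(p["img"],cv2.COLOR_RGB2BGR)[r:r+70,c:c+70],(400,400),interpolation=cv2.INTER_CUBIC)
t=cv2.resize(t0,(400,236),interpolation=cv2.INTER_CUBIC);t=np.vstack([t,np.zeros((164,400,3),np.uint8)])
cv2.imwrite("pics/m5.png",np.hstack([f(b,155,230),t]))
```

```text
t 7.35 tcp [ 481.8 -247.7   95.3] yang -0.431 tilt [ 0.001 -0.    -1.   ] q [-0.475  0.052 -0.056  1.463  0.     1.526] gap 14.1 gf 29.4 ft [ 2.3 -1.5  1. ]
```

View pics/m5.png

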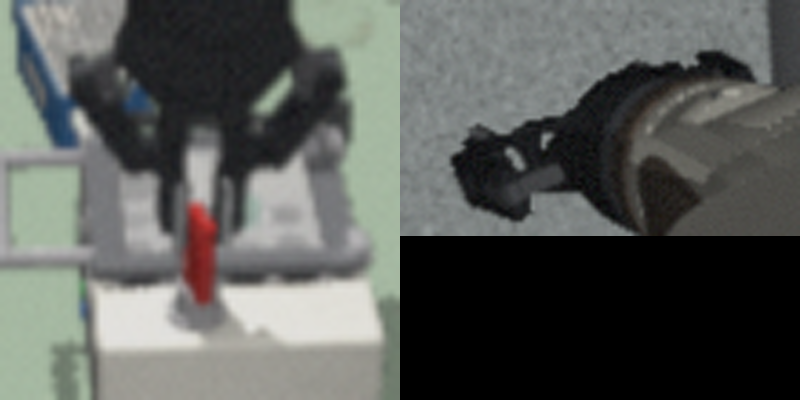

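The right half of that picture (start pose, from above) shows the fingers near the predicted position, so the offset is only in height. The nut is now held between the pads: gap 14 mm, force 29 N, tips at about (271,196). I'll turn it counter-clockwise.

Emit:
servo_tool(steps=[[0, 0, 0, -4, 1], [0, 0, 0, -6, 1], [0, 0, 0, -6, 1], [0, 0, 0, 0, 1]], squeeze=40)

```text
t: 7.85
eef_pos: [481.7, -247.7, 95.3]
tool_rot: [0.0, 0.758, 0.652, 0.0]
ft_force: [3.5, -2.1, 2.4]
finger_gap: 13.5
gripper_force: 39.0
```

Emit:
servo_tool(steps=[[0, 0, 0, -7, 1], [0, 0, 0, -7, 1], [0, 0, 0, -7, 1], [0, 0, 0, -7, 1], [0, 0, 0, -7, 1], [0, 0, 0, -7, 1], [0, 0, 0, -7, 1], [0, 0, 0, -7, 1], [0, 0, 0, -6, 1], [0, 0, 0, 0, 1]])

```text
t: 8.85
eef_pos: [481.7, -247.7, 95.3]
tool_rot: [0.0, 0.315, 0.949, -0.0]
ft_force: [2.3, -2.2, 2.3]
finger_gap: 13.4
gripper_force: 39.1
```

Run:
```python
from look import *
s,M=st(); print(s["wrist_torque"])
```

```text
t 8.85 tcp [ 481.7 -247.7   95.3] yang 0.93 tilt [ 0.001 -0.    -1.   ] q [-0.475  0.051 -0.056  1.463 -0.     0.166] gap 13.4 gf 39.1 ft [ 2.3 -2.2  2.3]
[-0.36379743 -0.51292502  0.03945843]
```

Emit:
servo_tool(steps=[[0, 0, 0, -3, 1], [0, 0, 0, -3, 1], [0, 0, 0, 0, 1], [0, 0, 0, 0, 0.4], [0, 0, 0, 0, 0.4], [0, 0, 0, 0, 0.4], [0, 0, 0, 0, 0.4]])

```text
t: 9.55
eef_pos: [481.2, -247.4, 94.7]
tool_rot: [-0.0, 0.265, 0.964, 0.0]
ft_force: [0.4, 0.0, 0.4]
finger_gap: 51.5
gripper_force: 0.0
```

Emit:
servo_tool(steps=[[0, 0, -30, 0, 0.4], [0, 0, -40, 0, 0.4], [0, 0, -40, 0, 0.4], [-30, 0, 0, 0, 0.4], [-30, 0, 0, 0, 0.4], [-30, 0, 0, 0, 0.4], [0, 0, 0, 0, 0.4]])

```text
t: 10.25
eef_pos: [560.7, -294.6, 202.2]
tool_rot: [-0.001, 0.265, 0.964, 0.0]
ft_force: [0.7, 0.2, -0.5]
finger_gap: 51.3
gripper_force: 0.0
```

```bash
cat > v.py <<'E'
from look import *
s,M=st()
b=get_image("side");a=get_image("top")
f=lambda p,r,c:cv2.resize(cv2.cvtColor(p["img"],cv2.COLOR_RGB2BGR)[r:r+120,c:c+80],(400,600),interpolation=cv2.INTER_CUBIC)
cv2.imwrite("pics/m6.png",np.hstack([f(b,110,215),f(a,130,235)]))
for n,p in(("top",a),("side",b)):
  for t in("wing_grip","mark_band","lid_bar","lid_pointer"):
    print(n,t,[(np.round(q["point"],1).tolist(),round(q["p"],2)) for q in mark_of(p,t)[:2]])
B=tri(a,[223.1,165.4],b,[258.5,156.7]);print("band",B)
for yaw,o in((-.432,[598,-205,91]),(-.42,[598,-203,91])):
    r=Rz(yaw).T@(B[0]-np.array(o));print(r.round(1),"theta",np.arctan2(r[2],-r[0]),np.hypot(r[0],r[2]))
E
python3 v.py
```

```text
t 10.25 tcp [ 560.7 -294.6  202.2] yang 1.035 tilt [-0.002  0.001 -1.   ] q [-0.484  0.303  0.439  1.709 -0.     0.052] gap 51.3 gf 0.0 ft [ 0.7  0.2 -0.5]
top wing_grip []
top mark_band [([216.3, 169.9], 0.46)]
top lid_bar []
top lid_pointer [([219.9, 187.3], 0.65)]
side wing_grip [([261.0, 197.9], 0.74)]
side mark_band []
side lid_bar [([227.8, 192.2], 0.57)]
side lid_pointer [([244.3, 173.3], 0.6)]
band (array([549.29280751, -98.10306202, 158.52481758]), np.float64(0.7212614849241634))
[-89.   76.7  67.5] theta 0.649109504895189 111.70778847568386
[-87.2  75.9  67.5] theta 0.658654743832984 110.32501480265442
```

View pics/m6.png

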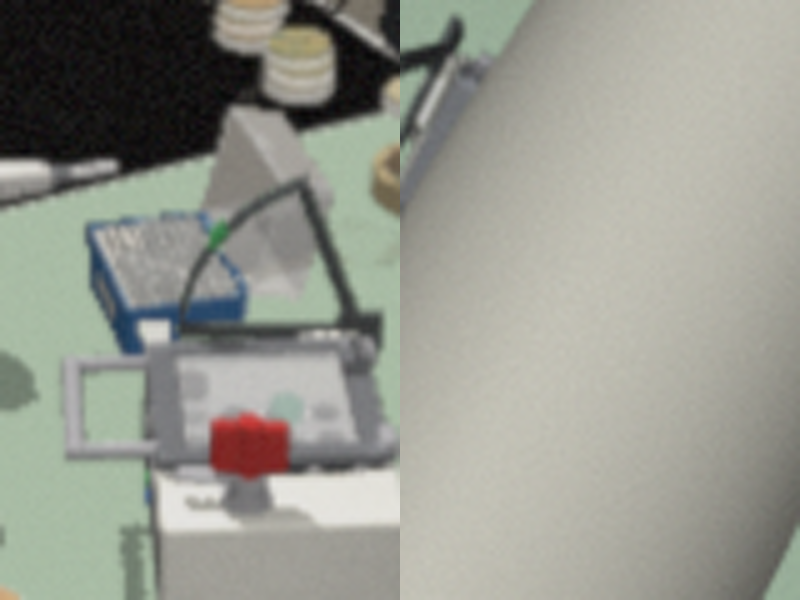

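The side crop shows the red wing now lying front to back, with the tongue at crop (195,500) pointing forward off the lid. The green band at (258.6,157) gives a mark of about 0.65 rad at 111.7 mm radius, which agrees with the stated 112 mm. Next I'll turn back and go above the bar.

Emit:
servo_tool(steps=[[0, 0, 0, 8.4, 0.4], [0, 0, 0, 8.4, 0.4], [0, 0, 0, 8.4, 0.4], [0, 0, 0, 8.4, 0.4], [0, 0, 0, 8.4, 0.4], [0, 0, 0, 8.4, 0.4], [0, 0, 0, 8.4, 0.4], [0, 0, 0, 8.4, 0.4], [0, 0, 0, 8.4, 0.4], [0, 0, 0, 8.4, 0.4]])

```text
t: 11.75
eef_pos: [558.7, -293.4, 205.3]
tool_rot: [0.0, 0.843, 0.537, 0.0]
ft_force: [-0.2, -0.2, -0.1]
finger_gap: 51.1
gripper_force: 0.0
```

Run:
```python
from look import *
a=get_image("top");b=get_image("side")
X,e=tri(a,[238.5,219.3],b,[229.4,191.6]);print("bar",X,e)
for t in((238.5,219.3),(238.8,219.1),(237.8,217.2)): print(onz(a,t,93).round(1))
s,M=st(); T=np.array([432.5,-129.,200]); print((M.T@(T-s["eef_pos"])).round(1))
```

```text
bar [ 434.07381879 -129.57725074   87.585726  ] 0.25704759188543674
[ 433.3 -129.8   93. ]
[ 433.8 -130.6   93. ]
[ 438.2 -128.1   93. ]
t 11.85 tcp [ 558.8 -293.4  205.2] yang -0.433 tilt [ 0. -0. -1.] q [-0.484  0.295  0.435  1.71   0.     1.52 ] gap 51.1 gf 0.0 ft [ 0.3 -0.6 -0.3]
[  96.3 -183.6    5.2]
```

Emit:
servo_tool(steps=[[16, -30.4, 0, 0, 0.55], [16, -30.4, 0, 0, 0.55], [16, -30.4, 0, 0, 0.55], [16, -30.4, 0, 0, 0.55], [16, -30.4, 0, 0, 0.55], [16, -30.4, 0, 0, 0.55], [0, 0, 0, 0, 0.55], [0, 0, 0, 0, 0.55]])

```text
t: 12.65
eef_pos: [433.2, -129.8, 205.6]
tool_rot: [0.001, 0.841, 0.542, 0.001]
ft_force: [-0.1, -0.5, 0.3]
finger_gap: 38.3
gripper_force: 0.0
```

Run:
```python
from look import *
s,M=st(); T=np.array([433.5,-129.7,90]); print((M.T@(T-s["eef_pos"])).round(1))
b=get_image("side")
crop(b,"m7.png",(235,170),55,5)
print(proj(b,s["eef_pos"]+np.array([0,0,35])),[(np.round(q["point"],1).tolist(),round(q["p"],2)) for q in mark_of(b,"lid_bar")[:2]])
```

```text
t 12.65 tcp [ 433.2 -129.8  205.6] yang -0.426 tilt [ 0.002 -0.001 -1.   ] q [-0.291 -0.143 -0.03   1.682 -0.     1.706] gap 38.3 gf 0.0 ft [-0.1 -0.5  0.3]
[  0.2   0.  115.6]
m7.png origin 180 115
[228.11787548 145.81727789] [([228.2, 191.3], 0.59)]
```

View pics/m7.png

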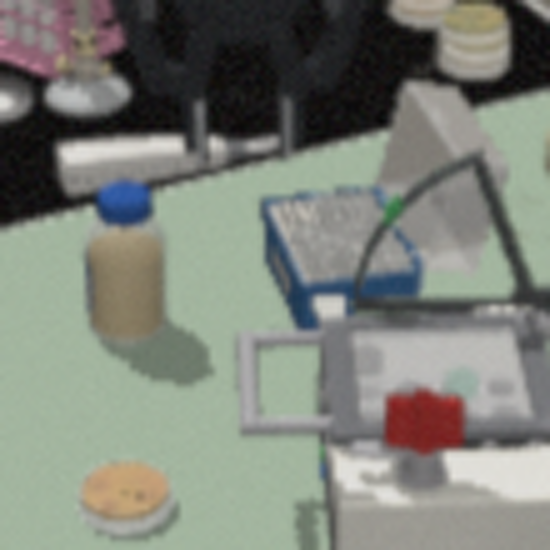

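The tips are at crop (200,165) and (290,152), so their midpoint is about (229,147), straight over the bar at (229.6,191.4). This confirms the height offset of about 35 mm. Going down.

Emit:
servo_tool(steps=[[0, 0, 30, 0, 0.55], [0, 0, 30, 0, 0.55], [0, 0, 30, 0, 0.55], [0, 0, 30, 0, 0.55], [0, 0, 15, 0, 0.55], [0, 0, 15, 0, 0.55], [0, 0, 15, 0, 0.55], [0, 0, 0, 0, 0.55]])

```text
t: 13.55
eef_pos: [432.6, -130.0, 38.5]
tool_rot: [-0.001, 0.842, 0.54, -0.001]
ft_force: [-0.7, 1.1, -0.0]
finger_gap: 38.5
gripper_force: 0.0
```

Emit:
servo_tool(steps=[[0, 0, 0, 0, 1], [0, 0, 0, 0, 1], [0, 0, 0, 0, 1], [0, 0, 0, 0, 1], [0, 0, 0, 0, 1], [0, 0, 0, 0, 1]], squeeze=60)

```text
t: 14.15
eef_pos: [433.0, -130.0, 41.0]
tool_rot: [-0.0, 0.842, 0.54, 0.0]
ft_force: [-4.9, 2.7, 3.8]
finger_gap: 9.6
gripper_force: 58.5
```

Run:
```python
from look import *
st()
```

```text
t 14.15 tcp [ 433. -130.   41.] yang -0.431 tilt [ 0.  0. -1.] q [-0.292 -0.151 -0.355  1.367  0.     1.71 ] gap 9.6 gf 58.5 ft [-4.9  2.7  3.8]
```

Gap is 9.6 mm where the bar is 12 mm, with an upward push on the tool, so the pads may sit high on the bar. I'll reopen, go 14 mm lower and grip again.

Emit:
servo_tool(steps=[[0, 0, 0, 0, 0.55], [0, 0, 0, 0, 0.55], [0, 0, 0, 0, 0.55], [0, 0, 7, 0, 0.55], [0, 0, 7, 0, 0.55], [0, 0, 0, 0, 0.55], [0, 0, 0, 0, 0.55]])

```text
t: 14.85
eef_pos: [432.9, -130.0, 25.6]
tool_rot: [-0.0, 0.842, 0.54, -0.0]
ft_force: [-0.5, -0.4, -0.6]
finger_gap: 38.2
gripper_force: 0.0
```

Emit:
servo_tool(steps=[[0, 0, 0, 0, 1], [0, 0, 0, 0, 1], [0, 0, 0, 0, 1], [0, 0, 0, 0, 1], [0, 0, 0, 0, 1], [0, 0, 0, 0, 1]])

```text
t: 15.45
eef_pos: [432.9, -130.0, 26.1]
tool_rot: [-0.0, 0.842, 0.54, -0.0]
ft_force: [-4.5, 2.3, 3.8]
finger_gap: 10.3
gripper_force: 58.5
```

Run:
```python
from look import *
st()
```

```text
t 15.45 tcp [ 432.9 -130.    26.1] yang -0.431 tilt [-0.  0. -1.] q [-0.292 -0.145 -0.379  1.338  0.     1.71 ] gap 10.3 gf 58.5 ft [-4.5  2.3  3.8]
```

The grip is solid at both depths. I'll lift along the arc (radius 180 mm), first to 0.26 rad, then check.

Emit:
servo_tool(steps=[[0, 0.4, -11.7, 0, 1], [0, 1.1, -11.6, 0, 1], [0, 1.9, -11.6, 0, 1], [0, 2.6, -11.4, 0, 1], [0, 0, 0, 0, 1]], squeeze=70)

```text
t: 15.95
eef_pos: [438.4, -132.6, 74.1]
tool_rot: [-0.0, 0.842, 0.54, -0.0]
ft_force: [-10.0, 3.7, -2.8]
finger_gap: 10.0
gripper_force: 68.1
```

Run:
```python
from look import *
st()
b=get_image("side")
for t in("lid_bar","lid_pointer"): print([(np.round(q["point"],1).tolist(),round(q["p"],2)) for q in mark_of(b,t)[:2]])
H=np.array([597.,-205.3,91]);xh=Rz(-.431)@[1,0,0];yh=Rz(-.431)@[0,1,0]
for th in(0,.13,.26,.39,.52,.65):
    P=lambda r:H+r*(-xh*np.cos(th)+np.array([0,0,np.sin(th)]))
    print(th,"bar",proj(b,P(180)).round(1),"ptr",proj(b,P(127)+78*yh).round(1))
```

```text
t 15.95 tcp [ 438.4 -132.6   74.1] yang -0.431 tilt [-0.001  0.    -1.   ] q [-0.294 -0.144 -0.285  1.431  0.     1.708] gap 10.0 gf 68.1 ft [-10.    3.7  -2.8]
[([232.2, 179.0], 0.76)]
[([243.9, 165.9], 0.88)]
0 bar [229.2 190.8] ptr [245.3 175.9]
0.13 bar [229.6 184.2] ptr [245.7 171.4]
0.26 bar [231.  177.5] ptr [246.7 166.9]
0.39 bar [233.5 170.9] ptr [248.5 162.4]
0.52 bar [237.1 164.4] ptr [250.9 158.1]
0.65 bar [241.6 158.3] ptr [254.  154.1]
```

The lid follows: pointer at (243.9,165.9), about 0.26 rad. Continuing to 0.65.

Emit:
servo_tool(steps=[[0, 3.2, -11.2, 0, 1], [0, 3.9, -11, 0, 1], [0, 4.6, -10.7, 0, 1], [0, 5.3, -10.3, 0, 1], [0, 6, -10, 0, 1], [0, 6.6, -9.5, 0, 1], [0, 0, 0, 0, 1], [0, 0, 0, 0, 1]])

```text
t: 16.9
eef_pos: [464.2, -144.9, 136.3]
tool_rot: [-0.001, 0.842, 0.54, -0.001]
ft_force: [-14.6, 3.9, 1.5]
finger_gap: 10.1
gripper_force: 68.3
```

```bash
cat > chk.py <<'E'
from look import *
st()
b=get_image("side");a=get_image("top")
H=np.array([597.,-205.3,91]);xh=Rz(-.431)@[1,0,0];yh=Rz(-.431)@[0,1,0]
from scipy.optimize import minimize_scalar
for n,p in(("side",b),("top",a)):
  for t,r,o in(("lid_bar",180,0),("lid_pointer",127,78),("mark_band",127,78)):
    q=mark_of(p,t)
    if q:
      g=lambda th:np.linalg.norm(proj(p,H+o*yh+r*(-xh*np.cos(th)+np.array([0,0,np.sin(th)])))-q[0]["point"])
      m=minimize_scalar(g,bounds=(0,1.2),method="bounded");print(n,t,np.round(q[0]["point"],1),round(q[0]["p"],2),"th",round(m.x,3),"err",round(m.fun,1))
crop(b,"fin.png",(258,160),30,9)
E
python3 chk.py
```

```text
t 16.9 tcp [ 464.2 -144.9  136.3] yang -0.431 tilt [-0.002  0.    -1.   ] q [-3.020e-01 -7.700e-02 -1.040e-01  1.546e+00 -1.000e-03  1.699e+00] gap 10.1 gf 68.3 ft [-14.6   3.9   1.5]
side lid_bar [239.2 160.8] 0.73 th 0.592 err 0.3
side lid_pointer [251.8 151.6] 0.67 th 0.66 err 3.3
fin.png origin 228 130
```

View pics/fin.png

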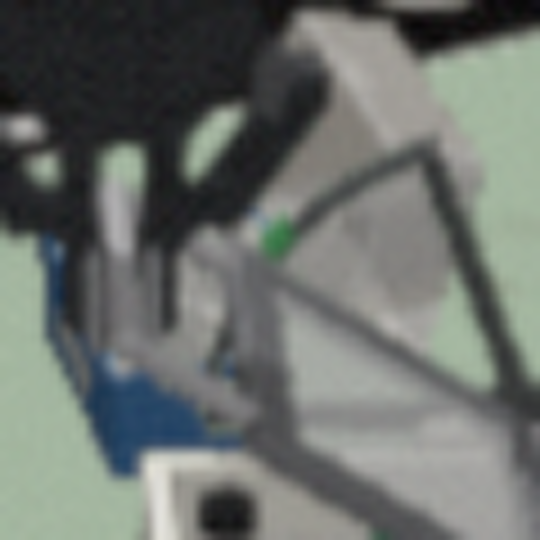

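The crop shows the bar between the pads around (125,300), the lid's front corners at about (205,240) and (265,430), and the green band at (278,238). The pointer's tip shows as a light patch beside the band at about (257,215). I'll cross-check the lid angle with several projected features.

Run:
```python
from look import *
from scipy.optimize import minimize_scalar
H=np.array([597.,-205.3,91]);xh=Rz(-.431)@[1,0,0];yh=Rz(-.431)@[0,1,0]
b=get_image("side")
def est(name,uv,r,o,h=0):
    P=lambda th:proj(b,H+o*yh+r*(-xh*np.cos(th)+np.array([0,0,np.sin(th)]))+h*(xh*np.sin(th)+np.array([0,0,np.cos(th)])))
    m=minimize_scalar(lambda th:np.linalg.norm(P(th)-uv),bounds=(0,1.2),method="bounded");print(name,np.round(uv,1),"th",round(m.x,3),"err",round(m.fun,1))
c=lambda x,y:np.array([x,y])/9+[228,130]
est("bar right end",c(120,345),180,-45);est("arm root R",c(250,420),134,-45);est("arm root L",c(205,240),134,45)
est("band",c(278,238),112,78);est("white",c(257,215),127,78)
for k in range(4):
    b=get_image("side")
    for t,r,o in(("lid_bar",180,0),("lid_pointer",127,78),("lid_hinge",0,0)):
        q=mark_of(b,t)
        if q: est(t+" %.2f"%q[0]["p"],q[0]["point"],r,o)
# white pixels near band and green ones
im=b["img"].astype(int)
print("saturation-low bright px:");
for r in range(146,162): print(r,' '.join("%3d/%3d/%3d"%tuple(im[r,x]) for x in range(251,262)))
```

```text
bar right end [241.3 168.3] th 0.615 err 0.0
arm root R [255.8 176.7] th 0.617 err 1.0
arm root L [250.8 156.7] th 0.645 err 2.9
band [258.9 156.4] th 0.672 err 0.6
white [256.6 153.9] th 0.697 err 1.7
lid_bar 0.70 [240.2 160.3] th 0.609 err 0.1
lid_pointer 0.95 [254.  154.7] th 0.638 err 0.4
lid_hinge 0.92 [289.1 191.1] th 1.2 err 2.6
lid_pointer 0.90 [252.9 152.8] th 0.656 err 1.7
lid_hinge 0.93 [288.2 191. ] th 1.2 err 2.8
lid_bar 0.88 [241.6 159.7] th 0.631 err 0.9
lid_pointer 0.87 [250.5 155.8] th 0.562 err 1.7
lid_hinge 0.71 [287.6 192.4] th 1.2 err 4.3
lid_bar 0.60 [239.6 158.7] th 0.623 err 1.3
lid_pointer 0.97 [252.7 155.7] th 0.597 err 0.0
lid_hinge 0.78 [289.6 190.5] th 1.2 err 1.9
saturation-low bright px:
146 151/169/148 112/124/110  57/ 63/ 60  35/ 35/ 39  27/ 30/ 33  31/ 32/ 33  36/ 37/ 40  31/ 32/ 35  38/ 40/ 40  67/ 68/ 65 107/104/ 98
147 119/133/118  69/ 76/ 69  31/ 32/ 37  30/ 35/ 35  27/ 28/ 30  30/ 28/ 34  28/ 30/ 34  37/ 37/ 39  57/ 60/ 57  96/ 98/ 92 123/120/113
148  83/ 91/ 82  42/ 46/ 44  32/ 34/ 37  29/ 31/ 34  32/ 35/ 35  34/ 35/ 36  36/ 36/ 38  45/ 45/ 42 
[... 1103 characters left out ...]
/102/ 78 105/112/104
157 142/142/141 145/145/145 131/132/132 120/120/121 127/129/127 127/138/126  83/128/ 92  60/117/ 73  64/106/ 71  95/111/ 96 132/134/129
158 129/128/129 136/134/136 130/130/132 123/122/124 107/108/111 107/114/109  93/115/ 99  67/103/ 75  90/110/ 93 126/129/123 141/140/136
159 120/121/121 122/122/122 121/120/123 120/120/123 102/102/105 104/104/106  96/101/101  93/105/ 97 111/116/110 137/136/132 144/142/139
160 137/137/135 119/119/118 111/112/113 112/113/117 101/103/105  99/100/101  99/ 99/101  97/ 98/ 99 108/110/109 123/125/122 137/138/133
161 144/143/140 126/126/123 108/109/111 113/113/116 103/103/105 100/100/102  95/ 96/ 98  90/ 91/ 92  98/ 97/ 99 103/104/104 116/119/117
```

The features put the lid at about 0.625 and the band at 0.65–0.67, so the lid may be a little low. I'll raise it about 0.035 rad and recheck.

Emit:
servo_tool(steps=[[0, 1.2, -2.8, 0, 1], [0, 1.3, -2.8, 0, 1], [0, 0, 0, 0, 1], [0, 0, 0, 0, 1], [0, 0, 0, 0, 1]])

```text
t: 18.65
eef_pos: [467.3, -146.4, 141.0]
tool_rot: [-0.0, 0.842, 0.54, -0.001]
ft_force: [-6.9, -0.6, -6.4]
finger_gap: 9.9
gripper_force: 68.4
```

```bash
cat > e2.py <<'E'
from look import *
from scipy.optimize import minimize_scalar
st()
H=np.array([597.,-205.3,91]);xh=Rz(-.431)@[1,0,0];yh=Rz(-.431)@[0,1,0]
a=get_image("top")
def P(p,th,r,o): return proj(p,H+o*yh+r*(-xh*np.cos(th)+np.array([0,0,np.sin(th)])))
def est(p,uv,r,o):
    m=minimize_scalar(lambda th:np.linalg.norm(P(p,th,r,o)-uv),bounds=(0,1.2),method="bounded");return m.x,m.fun
print("band top",est(a,np.array([223.1,165.4]),112,77))
E={"lid_bar":[],"lid_pointer":[]}
for k in range(8):
    b=get_image("side")
    for t,r,o in(("lid_bar",180,0),("lid_pointer",127,78)):
        q=mark_of(b,t)
        if q and q[0]["p"]>.5: E[t].append(est(b,q[0]["point"],r,o)[0])
for t in E: print(t,np.round(E[t],3),"median",np.median(E[t]).round(3))
h=cv2.cvtColor(b["img"],cv2.COLOR_RGB2HSV).astype(int)
m=(h[...,0]>50)&(h[...,0]<80)&(h[...,1]>95);ys,xs=np.nonzero(m[146:166,250:266])
print("green now",xs.mean()+250,ys.mean()+146,len(xs),"band side",est(b,np.array([xs.mean()+250,ys.mean()+146]),112,77))
for th in(.6,.65,.7): print(th,[P(b,th,r,o).round(1).tolist() for r in(118,136) for o in(59,95)])
for r in range(146,162): print(r,' '.join("%3d/%3d/%3d"%tuple(b["img"][r,x]) for x in range(246,262)))
E
python3 e2.py
```

```text
t 18.65 tcp [ 467.3 -146.4  141. ] yang -0.431 tilt [-0.001 -0.001 -1.   ] q [-3.030e-01 -7.000e-02 -8.800e-02  1.553e+00 -1.000e-03  1.699e+00] gap 9.9 gf 68.4 ft [-6.9 -0.6 -6.4]
band top (np.float64(0.6538892486705948), np.float64(0.15138834640277685))
lid_bar [0.64  0.631 0.633 0.623 0.645 0.61  0.641 0.629] median 0.632
lid_pointer [0.667 0.704 0.711 0.661 0.62  0.628] median 0.664
green now 258.6666666666667 155.66666666666666 3 band side (np.float64(0.6866834993928203), np.float64(0.1896731612479748))
0.6 [[255.8, 160.2], [254.7, 154.2], [250.8, 157.4], [249.9, 151.4]]
0.65 [[257.0, 158.8], [255.8, 152.8], [252.2, 155.7], [251.2, 149.8]]
0.7 [[258.2, 157.4], [257.1, 151.5], [253.7, 154.1], [252.6, 148.2]]
146  30/ 31/ 34  27/ 28/ 33  37/ 39/ 38  81/ 88/ 81 136/150/134 145/163/143 114/127/113  63/ 70/ 65  34/ 35/ 38  31/ 30/ 35  33/ 36/ 36  35/ 36/ 37  32/ 32/ 33  39/ 41/ 41  66/ 67/ 64 108/105/100
147  36/ 38/ 38  34/ 37/ 38  39/ 40/ 41  75/ 84/ 77 122/136/120 117/129/116  69/ 75/ 70  44/ 47/ 46  38/ 36/ 39  28/ 28/ 32  33/ 34/ 35  30/ 31/ 35  34/ 37/ 39  56/ 59/ 55  96/ 97/ 9
[... 2057 characters left out ...]
/120 121/119/121 123/121/124 121/119/122 103/103/106  97/ 99/ 98  89/ 98/ 93  93/104/ 96 120/129/120 139/138/134
159  94/ 94/ 96  59/ 62/ 62  55/ 58/ 55  98/100/ 97 145/146/142 142/142/138 130/131/129 109/112/110 111/112/113 113/112/117  99/101/103  96/ 97/ 99  92/ 94/ 95  91/ 95/ 95 115/118/113 130/132/127
160  95/ 96/ 97  59/ 61/ 62  56/ 60/ 59 101/102/100 146/145/141 154/154/150 147/147/144 128/128/125 108/108/109 113/112/116 101/101/103  96/ 96/ 98  90/ 92/ 92  88/ 88/ 90 101/100/102 108/111/110
161  95/ 95/ 97  61/ 62/ 63  53/ 55/ 51  98/102/ 98 142/142/139 148/148/145 144/144/141 134/135/133 109/110/111 109/110/113 101/102/105  99/ 99/103  97/ 98/100  98/ 99/101 108/108/109  98/ 98/101
```

Every estimate agrees within about 0.03 rad: lid 0.65–0.68, mark 0.65–0.69. The pointer's white patch at about (256,154.5) sits right beside the green at (258.5,156). I'll hold steady, then hand in.

Emit:
servo_tool(steps=[[0, 0, 0, 0, 1], [0, 0, 0, 0, 1], [0, 0, 0, 0, 1], [0, 0, 0, 0, 1], [0, 0, 0, 0, 1], [0, 0, 0, 0, 1], [0, 0, 0, 0, 1], [0, 0, 0, 0, 1], [0, 0, 0, 0, 1], [0, 0, 0, 0, 1]])

```text
t: 20.9
eef_pos: [467.3, -146.4, 141.0]
tool_rot: [-0.0, 0.842, 0.54, -0.001]
ft_force: [-7.5, -0.5, -5.8]
finger_gap: 9.6
gripper_force: 68.4
```

```bash
python3 -c "
from look import *
st(); print(hand_in())"
```

```text
t 20.9 tcp [ 467.3 -146.4  141. ] yang -0.431 tilt [-0.001 -0.001 -1.   ] q [-3.030e-01 -7.000e-02 -8.800e-02  1.553e+00 -1.000e-03  1.699e+00] gap 9.6 gf 68.4 ft [-7.5 -0.5 -5.8]
the job is handed in; nothing more can be done
None
```

I handed the job in at about 21 s with the gripper still holding the lid. No verdict came back: the wing nut is turned about 84° counter-clockwise with its tongue off the lid, and by my estimates the lid stands at 0.65–0.68 rad against a mark of 0.65–0.69.

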